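# Dock a battery pack in the test enclosure and latch its lid

### The job

Get the pack in the grey test enclosure ready for its test: push the pack fully home against the contact block at the left end of the enclosure, swing the lid completely shut, then turn the black wing knob a quarter turn clockwise to its stop, so that its hidden tongue swings under the front edge of the frame and locks the lid. Leave everything else on the bench where it is.

Things in the scene. Friction and masses are not known exactly. Their poses are not given: they have to be found in the camera images.
- bay: Test enclosure: grey steel box bolted to the bench, elsewhere each time, 142 mm (its x) by 251 mm (its y) by 95 mm high, open on top, walls 3 mm, floor 4 mm. Origin: centre of the underside; x points to its back (hinge side, away from the robot), y to its left end. Inside: black contact block at the left end, face at y = 97.5 mm; right end wall at y = -122.5 mm; 12 mm high guide rails along y.
- frame_edge (a point): Middle of the frame edge that the tongue locks under: the inner edge (x = -53 mm) of the flange, 15 mm wide and 4 mm thick, that turns inwards along the top of the enclosure's front wall, at z = 93 mm. The enclosure's opening runs from here to x = 62 mm. Axes as the enclosure's.
- lid_hinge (a point): Middle of the lid's hinge axis, at x = 72 mm, y = 0, z = 98 mm of the enclosure; the axis runs along y. Axes as the enclosure's.
- lid (a joint): Hinge of the light-grey lid, rad: 0 is shut, 1.57 upright, more leans back; starts between 1.65 and 2.0, stop at 2.05. Stiff: it stays where it is left; about 5 N near the free edge moves it. The lid is a plate 255 mm wide (along y), 5 mm thick (hinge axis in its mid-plane), reaching 144 mm from the axis to its free edge. It must be pushed right down to 0 or the tongue fouls the flange.
- lid_edge (a point): Middle of the lid's free edge, 144 mm from the hinge axis, in the plate's mid-plane.
- latch (a joint): Turn of the wing knob, rad: 0 is open (wing and tongue parallel to the lid's front edge), 1.571 is its stop, locked (wing square to that edge, tongue under the flange). Grows clockwise seen from above the shut lid. Starts at 0 to 0.4, where the tongue clears the flange; beyond about 0.55 it would keep the lid from shutting. Friction about 0.1 N m, no spring: it stays where it is left.
- wing (a point): On the wing knob's axis at half the wing's height, 24 mm above the lid's mid-plane on its outer face. The axis is 99 mm from the hinge axis, at mid-width. Black wing: a bar 72 mm long over both arms, 10 mm thick, 22 mm high (12 to 34 mm above the mid-plane), on a hub 22 mm across. It turns with the knob: z is the knob's axis, y runs along the bar, away from the arm with the white mark.
- tongue (a point): Tip of the steel tongue under the lid, 38 mm from the knob's axis, below the white-marked arm of the wing; tongue 16 mm wide, 5 mm thick, its underside 14 mm below the lid's mid-plane. With the knob at 0 the marked arm and tongue point to the enclosure's right end (-y), at the stop to its front (-x).
- dock (a point): Point on the face of the contact block, 35 mm above the enclosure's floor, midway between the guide rails (x = 5 mm); axes as the enclosure's. The pack is home when its nose touches the block here.
- pack: Battery pack in the enclosure: twenty upright green cells in black holders, nickel strips on top, 80 mm (its x) by 104 mm (its y, along the rails) by 70 mm high, about 0.9 kg. Origin: centre of its underside, 4 mm over the bench. It stands between the rails with 1.5 mm play each side, 28 to 52 mm short of the contact block, and slides at 3 to 10 N. At least 64 mm are free to its right, up to the end wall.
- pack_nose (a point): Centre of the pack's left-hand (+y) end face, 52 mm from its centre and 35 mm above its underside.
- spare_pack: Another green cell pack, 60 x 104 x 70 mm, standing to the left of the enclosure. Not needed. Origin: centre of the underside.
- screw_bin: Open black bin of screws, 110 x 130 x 50 mm, to the right of the enclosure. Not needed.
- driver: Screwdriver with yellow handle, 190 mm, lying in front of the enclosure. Not needed.
- tape: Roll of amber tape, 90 mm across, 25 mm high, at the right behind the enclosure. Not needed.
- meter: Dark grey multimeter, 150 x 78 x 34 mm, lying far to the right, beyond the bin. Not needed.
- flux_jar: Amber jar with white cap, 60 mm across, 75 mm high, to the left. Not needed.

How it is judged (in metres and radians):
On the way, in this order (a step that is already met when the one before it is completed fails the run):
1. the pack is home: its nose within 4 mm of the contact block's face, standing upright on the floor of the enclosure (y of pack_nose in the frame of dock above -0.004 m and z of pack_nose in the frame of dock below 0.004 m and angle between pack's own z axis and vertical below 0.06 rad), for 0.2 s.
2. the lid is shut: its hinge below 0.03 rad (all of step 1 and value of joint lid below 0.03 rad), for 0.2 s.
At the end, for the whole second after the job is handed in: The pack rests upright in the enclosure with its nose within 4 mm of the contact block, the lid is shut (below 0.03 rad), and the wing knob is turned to at least 1.4 rad (its stop is at 1.571), so that the tongue lies under the front flange (all of step 2 and value of joint latch above 1.4 rad and linear speed of pack below 0.02 m/s); the robot touches nothing.
It fails at once if a bystander was moved more than 30 mm (distance of any of spare_pack, screw_bin, driver, tape, meter, flux_jar from where it was at the start of the episode above 0.03 m).
It also fails if it takes over 56 s, if anything falls off the work surface, if the arm or the gripper's body presses on something with over 40 N, if the wrist force passes 120 N, or if a joint passes its speed limit or range.

### The arm

A 6-joint arm with a two-finger parallel gripper is mounted at the origin on the work surface. World frame = base frame: x ahead of the robot, y to its left, z up, the work surface at z = 0. Lengths are in m, angles in degrees, forces in N, time in s.
With the tool pointing down it reaches from about 0.25 to 0.775 m from the base axis. Payload 4 kg.
Tool frame: the origin (TCP) lies midway between the tips of the shut fingers; the grasp point (between the pads) lies 19 mm behind it; x points along the fingers, z is the direction in which the jaws open and shut, and the axes are right-handed (so a half turn about x gives the same grasp; the last joint's range is limited). The gripper opens to 85 mm and grips with 20 to 120 N. Pads are 22 mm wide; open, the fingers measure 114 mm over their backs; the gripper's body (76 mm by 85 mm) begins 54 mm behind the grasp point. The pads swing forward as they close: fully open they stand 13 mm farther back than shut.
Start: joints at [67.088, 4.996, 78.535, -0, 96.463, -5.907], TCP at [0.161, 0.526, 0.231] pointing down, gripper open.
Joint ranges: [-177.83, 177.83], [-43.37, 116.18], [15.69, 146.23], [-61.86, 241.86], [9.47, 152.12], [-147.06, 147.06]. Speed limits (degrees/s): [159.86, 159.86, 180, 180, 180, 180].

### API

Orientations are given as a 3x3 rotation matrix whose columns are the frame's x, y, z axes.
In Python, from workcell import read_state, read_camera, get_calibration, close_job, find_in gives the robot as it stands.
- The arm moves only by the tool carry_out, never from a script. Its argument "deltas" is a list of rows, each an object with "fingers": the finger opening in m, from 0 to 0.0854; "translation": the shift along the world's x, y, z in m, a list of three; "delta_rot": the turn, a rotation vector about the world's x, y, z in degrees, a list of three. In form: [{"fingers": fingers, "translation": [dx, dy, dz], "delta_rot": [wx, wy, wz]}, ...]. A call has 1 to 10 rows; each row is the pose to reach, as a shift and turn from the pose commanded when the call began; what a row does not reach only later rows make up. A row lasts 1/12 s, in which the tool goes at most 41.7 mm and 7.16 degrees, less where a joint would pass 70% of its speed; a pose out of reach is approached as far as the arm can. A call with a gripper value outside its range is refused whole. The fingers move at their own pace and stop on an object; "newtons" is the grip in N (left out, the last holds). Time passes only in rows, so rows that repeat a pose let the fingers close. It gives the time, the measured TCP pose, the force and the opening at its end, in the units of the state.
- read_state(): the state, without advancing time (a new reading comes with each control period).
- read_camera(name): name is "scene" or "top" or "wrist"; returns (picture, depth): 384x512x3 uint8, blue, green, red; 384x512 float32, m along the optical axis (not along the pixel's ray), 0 where there is no reading.
- get_calibration(name): a dict with "vertical_fov" (degrees; the focal length in pixels is half the picture's height over the tangent of half this angle, whatever the lens; pixels are square), "cx", "cy" (the principal point, pixels), "D" ([k1, k2, p1, p2, k3] as OpenCV has them; the pictures are not rectified), "rvec" (rotation vector, rad) and "tvec" (3), from world to camera coordinates, as OpenCV has them. Camera axes: x right, y down, z forward; pixel columns grow to the right and rows downward; lengths in m; the calibration is good to about 2 mm. A picture is of the moment at which its call begins: read the wrist's pose just before it. get_calibration takes no time and is no camera call; for the wrist camera it gives the pose at the moment of the call.
- close_job(): hands the job in, once; it reports no verdict.
Trained networks look in the newest picture that a camera, given by its name, has taken for a name from the list of things; names that differ only in an ending like _2 or _b are one class to them, and where a whole thing is asked for, a point or a joint stands for the part that bears it (a point fixed in the world has none). Each returns a list of dicts, best first, with "p" (0 to 1); they miss things now and then, are a little off and sometimes report something else, mostly with a low value. They report only what shows in the picture. A call takes as long as a camera call.
- find_in(camera, target): "location" ([x, y, z] in m, in world coordinates, good to about 4 mm: the middle of the surface that is visible of it).
The state is a dict: "time_s": time; "qpos": joint angles; "joint_vel": joint speeds; "joint_torque": joint torques, N m; "tool_pos": TCP position; "ee_rot": TCP orientation; "ft_force": force on the tool from outside, world axes, zero at the start; "moment": the same for the moment, N m; "opening": finger opening in m.
Only numpy, scipy, OpenCV 4.12 (cv2) and the standard library are available. Lean on these libraries where they do the work, as an engineer would, in place of code of your own. Each camera call takes 0.05 s, during which the arm holds its last target.

## Working session

There is one attempt and no reset: what is moved stays moved. The work goes in short steps, Python scripts to look and compute and a tool call to move; the robot and the scene stay as the last step left them, time stands still between calls to the robot, and variables do not carry over. Pictures are saved under pics/ and viewed, and the job is handed in when it is done.

Besides the shell and the picture viewer there is one more tool, called after "Call:" as name(argument=value, ...) on one line, values as JSON. carry_out: Moves the arm, as the interface text tells. Its arguments: {"type":"object","properties":{"deltas":{"type":"array"},"newtons":{"type":"number"}},"required":["deltas"]}

```bash
ls; mkdir -p pics; cat > h.py <<'E'
import numpy as np, cv2
from workcell import *
def shot(n,f):
    c=get_calibration(n); im,d=read_camera(n); cv2.imwrite('pics/'+f+'.png',im); np.savez('pics/'+f+'.npz',im=im,d=d,**{k:np.array(v) for k,v in c.items()}); return im,d,c
def load(f):
    z=np.load('pics/'+f+'.npz'); return z['im'],z['d'],z
def K(c,h=384):
    f=h/2/np.tan(np.radians(float(c['vertical_fov']))/2); return np.array([[f,0,float(c['cx'])],[0,f,float(c['cy'])],[0,0,1]])
def cloud(d,c):
    v,u=np.mgrid[0:d.shape[0],0:d.shape[1]]
    p=cv2.undistortPoints(np.stack([u,v],-1).reshape(-1,1,2).astype(float),K(c),np.array(c['D'],float)).reshape(d.shape+(2,))
    P=np.dstack([p*d[...,None],d]); R=cv2.Rodrigues(np.array(c['rvec'],float))[0]
    W=(P-np.array(c['tvec'],float).ravel())@R; W[d<=0]=np.nan; return W
def proj(X,c):
    return cv2.projectPoints(np.array(X,float).reshape(-1,3),np.array(c['rvec'],float),np.array(c['tvec'],float),K(c),np.array(c['D'],float))[0].reshape(-1,2)
E
python3 - <<'E'
from h import *
np.set_printoptions(precision=4,suppress=True)
print(read_state())
for n in ['scene','top']:
    shot(n,n+'0')
    for t in ['bay','lid','wing','lid_edge','pack','pack_nose','frame_edge']:
        try: print(n,t,find_in(n,t)[:2])
        except Exception as e: print(t,e)
E
```

```text
pics
{'time_s': 0.0, 'qpos': array([67.0878,  5.0412, 78.6262, -0.0003, 96.4646, -5.9094]), 'joint_vel': array([-0.0611,  0.0098,  0.0331,  0.024 ,  0.0672, -0.0312]), 'joint_torque': array([ -0.0017, -35.1854, -31.3269,  -0.0003,   0.0109,   0.    ]), 'tool_pos': array([0.1607, 0.5255, 0.2301]), 'ee_rot': array([[-0.0009, -0.9563,  0.2924],
       [-0.0021,  0.2924,  0.9563],
       [-1.    ,  0.0002, -0.0023]]), 'ft_force': array([ 0.6116, -0.6861,  0.5412]), 'moment': array([-0.056 , -0.0384,  0.0572]), 'opening': 0.08543720352550477}
scene bay [{'location': [0.5771, 0.0493, 0.0702], 'p': 0.63}, {'location': [0.6444, 0.0274, 0.1879], 'p': 0.56}]
scene lid [{'location': [0.6362, 0.0303, 0.1925], 'p': 0.62}, {'location': [0.5787, 0.0495, 0.0708], 'p': 0.43}]
scene wing [{'location': [0.6442, 0.0309, 0.1888], 'p': 0.76}]
scene lid_edge [{'location': [0.6356, 0.0309, 0.1914], 'p': 0.74}]
scene pack [{'location': [0.5112, 0.05, 0.0681], 'p': 0.58}]
scene pack_nose [{'location': [0.5116, 0.0573, 0.0707], 'p': 0.74}, {'location': [0.5568, 0.2481, 0.0676], 'p': 0.59}]
scene frame_edge [{'location': [0.575, 0.0482, 0.0757], 'p': 0.62}]
top bay [{'location': [0.5855, 0.039, 0.099], 'p': 0.85}]
top lid [{'location': [0.6176, 0.0328, 0.1755], 'p': 0.77}]
top wing [{'location': [0.6139, 0.0218, 0.2037], 'p': 0.47}]
top lid_edge [{'location': [0.6181, 0.0299, 0.1764], 'p': 0.95}, {'location': [0.5294, 0.2467, 0.0701], 'p': 0.48}]
top pack [{'location': [0.5179, 0.0447, 0.0718], 'p': 0.7}, {'location': [0.5851, 0.0379, 0.0955], 'p': 0.5}]
top pack_nose [{'location': [0.5187, 0.0463, 0.0769], 'p': 0.91}]
top frame_edge [{'location': [0.5863, 0.0372, 0.0997], 'p': 0.94}]
```

View pics/scene0.png

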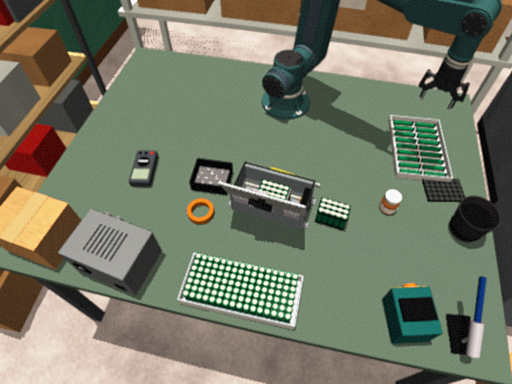

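View pics/top0.png

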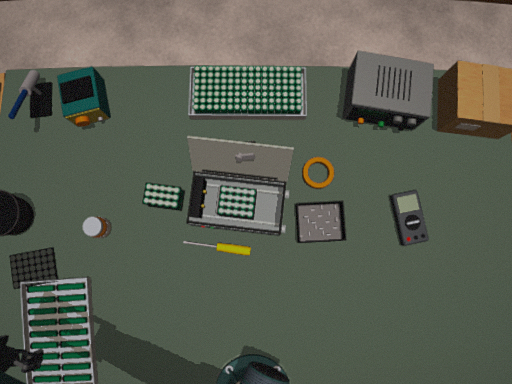

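The scene view, taken from behind, shows the open lid at about (270,200) px. The top view shows the enclosure at (237,203), the pack at (237,202), the contact block at (198,198) and the lid leaning back at (240,157). Next I'll fit the geometry.

```bash
python3 - <<'E'
from h import *
im,d,c=load('top0'); W=cloud(d,c)
print('cam pos',-cv2.Rodrigues(c['rvec'])[0].T@c['tvec'].ravel())
cv2.imwrite('pics/topc.png',cv2.resize(im[125:265,140:350],None,fx=3.8,fy=3.8,interpolation=cv2.INTER_CUBIC))
# top rim points z 0.085..0.1
s=W[160:250,170:300]
m=(s[...,2]>0.088)&(s[...,2]<0.1)&(s[...,0]<0.62)
P=s[m]; print(m.sum())
r=cv2.minAreaRect((P[:,:2]*1000).astype(np.float32)); print(r, cv2.boxPoints(r))
for v in range(135,245,4):
    print(v,' '.join('%.3f/%.3f/%.3f'%tuple(W[v,u]) for u in (200,220,237,255,275)))
E
```

```text
cam pos [ 0.38479652 -0.01127657  1.20167113]
1206
((516.4412841796875, 44.64158630371094), (252.209716796875, 143.68624877929688), 83.72533416748047) [[431.24594  -72.85574 ]
 [574.0714   -88.559906]
 [601.6366   162.13892 ]
 [458.81116  177.84308 ]]
135 0.724/0.158/0.000 0.725/0.099/-0.001 0.724/0.049/0.001 0.725/-0.004/-0.002 0.725/-0.063/0.000
139 0.651/0.126/0.226 0.712/0.099/-0.001 0.712/0.049/0.003 0.712/-0.004/0.002 0.714/-0.063/-0.004
143 0.643/0.127/0.219 0.642/0.078/0.223 0.640/0.037/0.230 0.640/-0.005/0.229 0.701/-0.063/0.000
147 0.638/0.130/0.197 0.636/0.080/0.206 0.635/0.038/0.212 0.634/-0.005/0.217 0.631/-0.053/0.229
151 0.631/0.131/0.185 0.629/0.081/0.194 0.628/0.039/0.200 0.627/-0.005/0.206 0.625/-0.054/0.213
155 0.623/0.132/0.174 0.623/0.082/0.175 0.618/0.039/0.198 0.620/-0.005/0.193 0.619/-0.054/0.196
159 0.618/0.135/0.151 0.617/0.083/0.158 0.609/0.039/0.193 0.613/-0.005/0.176 0.611/-0.055/0.189
163 0.611/0.137/0.134 0.609/0.084/0.146 0.608/0.041/0.151 0.607/-0.005/0.158 0.605/-0.055/0.168
167 0.605/0.140/0.113 0.602/0.086/0.128 0.601/0.041/0.136 0.600/-0.005/0.144
[... 1155 characters left out ...]
.489/-0.062/0.008
219 0.470/0.139/0.091 0.477/0.094/0.003 0.476/0.045/0.018 0.478/-0.005/0.000 0.478/-0.062/0.004
223 0.458/0.138/0.100 0.459/0.086/0.094 0.460/0.042/0.090 0.466/-0.006/0.003 0.465/-0.062/0.015
227 0.454/0.151/-0.001 0.449/0.087/0.087 0.449/0.041/0.094 0.449/-0.006/0.094 0.449/-0.058/0.099
231 0.442/0.151/0.004 0.443/0.094/0.002 0.443/0.046/-0.000 0.439/-0.006/0.085 0.439/-0.058/0.096
235 0.431/0.151/0.001 0.431/0.094/0.001 0.432/0.045/-0.001 0.432/-0.006/0.002 0.432/-0.062/0.001
239 0.420/0.150/-0.000 0.420/0.094/-0.001 0.421/0.045/-0.003 0.421/-0.006/-0.004 0.421/-0.063/-0.003
243 0.408/0.149/0.012 0.408/0.092/0.022 0.409/0.045/-0.001 0.410/-0.006/-0.004 0.410/-0.063/-0.002
```

View pics/topc.png

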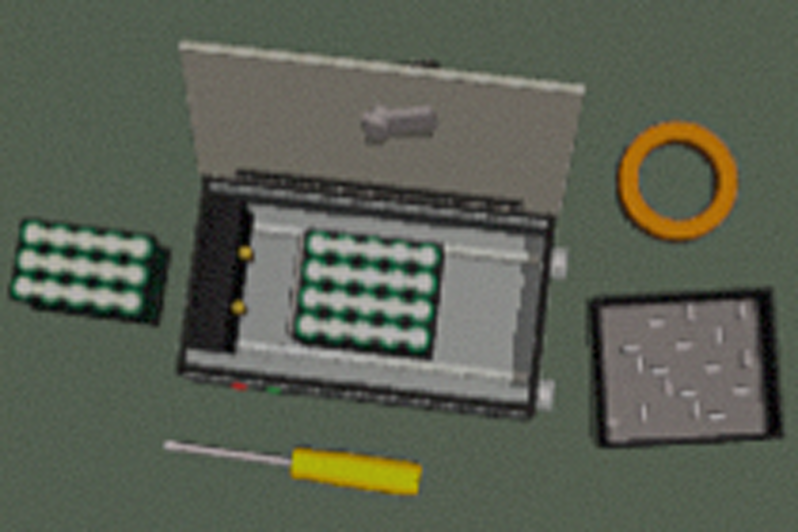

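```bash
python3 - <<'E'
from h import *
np.set_printoptions(precision=4,suppress=True)
im,d,c=load('top0'); W=cloud(d,c)
yaw=np.radians(83.725-90); R=np.array([[np.cos(yaw),-np.sin(yaw)],[np.sin(yaw),np.cos(yaw)]]); o=np.array([.5164,.0446])
B=W.copy(); B[...,:2]=(W[...,:2]-o)@R
s=B[125:260,140:350].reshape(-1,3); s=s[~np.isnan(s).any(1)]
# rim outer bounds
r=s[(abs(s[:,2]-.095)<.006)&(abs(s[:,1])<.15)&(abs(s[:,0])<.09)]
print('rim',np.percentile(r,[1,5,50,95,99],axis=0))
p=s[(abs(s[:,2]-.074)<.006)&(abs(s[:,1])<.09)&(abs(s[:,0])<.06)]
print('pack',np.percentile(p,[1,5,50,95,99],axis=0))
b=s[(abs(s[:,2]-.072)<.006)&(s[:,1]>.09)&(s[:,1]<.13)&(abs(s[:,0])<.06)]
print('block',np.percentile(b,[1,5,50,95,99],axis=0))
l=s[(s[:,2]>.12)&(s[:,0]>.03)&(s[:,0]<.14)&(abs(s[:,1])<.13)]
far=l[abs(l[:,1])>.04]
A=np.c_[far[:,2],np.ones(len(far))]; k=np.linalg.lstsq(A,far[:,0],rcond=None)[0]; print('lid slope',k,'theta',np.pi/2+np.arctan(k[0]),'x at z .098',k@[.098,1], 'zmax',np.percentile(l[:,2],99.5), 'xmax',np.percentile(l[:,0],99.5))
res=l[:,0]-(l[:,2]*k[0]+k[1]); q=l[res<-.007]; print('tongue', len(q),np.percentile(q,[5,50,95],axis=0))
# scene cloud: lid outer and wing
im,d,c=load('scene0'); W=cloud(d,c); B=W.copy(); B[...,:2]=(W[...,:2]-o)@R
m=(B[...,2]>.11)&(abs(B[...,1])<.13)&(B[...,0]>.03)&(B[...,0]<.2)
l=B[m]; res=l[:,0]-(l[:,2]*k[0]+k[1]); print(len(l),np.percentile(res,[5,50,95])); q=l[res>.015]; print('wing',len(q),np.percentile(q,[2,50,98],axis=0) if len(q) else '')
cv2.imwrite('pics/scenec.png',cv2.resize(im[150:245,180:360],None,fx=4.4,fy=4.4,interpolation=cv2.INTER_CUBIC))
print('R',R)
for n,x in dict(push=(.005,-.085),lidback=(.15,.065),hinge=(.072,0),knob=(-.027,0)).items(): print(n,o+R@np.array(x))
E
```

```text
rim [[-0.0713 -0.1254  0.0904]
 [-0.0699 -0.123   0.092 ]
 [-0.0545 -0.0002  0.0954]
 [ 0.0696  0.1223  0.0993]
 [ 0.0707  0.1252  0.1005]]
pack [[-0.0343 -0.0483  0.0684]
 [-0.0313 -0.0442  0.0693]
 [ 0.0043  0.0021  0.0731]
 [ 0.0401  0.0489  0.0767]
 [ 0.0437  0.0538  0.078 ]]
block [[-0.0508  0.0972  0.0665]
 [-0.0463  0.098   0.0675]
 [ 0.0027  0.1097  0.072 ]
 [ 0.0534  0.1215  0.0755]
 [ 0.0585  0.1229  0.077 ]]
lid slope [0.4184 0.0282] theta 1.9670534837654234 x at z .098 0.06921211421665412 zmax 0.23356469544937863 xmax 0.12942762546038022
tongue 111 [[ 0.0931 -0.034   0.1927]
 [ 0.101  -0.0125  0.2018]
 [ 0.1069  0.0065  0.2102]]
983 [0.0005 0.006  0.0342]
wing 195 [[ 0.1219 -0.0329  0.1708]
 [ 0.1347 -0.0002  0.1862]
 [ 0.145   0.0314  0.1976]]
R [[ 0.994   0.1093]
 [-0.1093  0.994 ]]
push [ 0.5121 -0.0404]
lidback [0.6726 0.0928]
hinge [0.588  0.0367]
knob [0.4896 0.0476]
```

View pics/scenec.png

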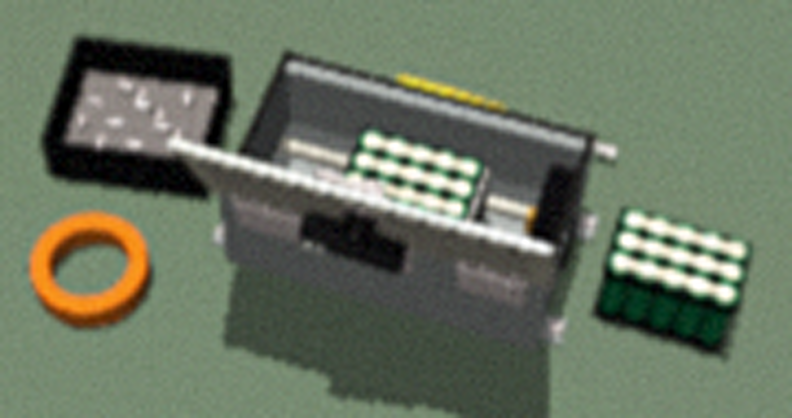

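The fit agrees with the given sizes: bay at (0.516, 0.045), yaw −6.3°; pack centre y ≈ +0.002, so 43 mm short of the block; lid at about 1.97 rad. Moving to above the gap on the pack's right.

Call:
carry_out(deltas=[{"fingers": 0, "translation": [0.02, -0.03, 0.03], "delta_rot": [0, 0, -4]}, {"fingers": 0, "translation": [0.176, -0.283, 0.07], "delta_rot": [0, 0, -40]}, {"fingers": 0, "translation": [0.176, -0.283, 0.07], "delta_rot": [0, 0, -40]}, {"fingers": 0, "translation": [0.176, -0.283, 0.07], "delta_rot": [0, 0, -40]}, {"fingers": 0, "translation": [0.176, -0.283, 0.07], "delta_rot": [0, 0, -40]}, {"fingers": 0, "translation": [0.176, -0.283, 0.07], "delta_rot": [0, 0, -40]}, {"fingers": 0, "translation": [0.176, -0.283, 0.07], "delta_rot": [0, 0, -40]}, {"fingers": 0, "translation": [0.176, -0.283, 0.07], "delta_rot": [0, 0, -40]}, {"fingers": 0, "translation": [0.176, -0.283, 0.07], "delta_rot": [0, 0, -40]}, {"fingers": 0, "translation": [0.176, -0.283, 0.07], "delta_rot": [0, 0, -40]}], newtons=40)

```text
time_s: 1.63
tool_pos: [0.3386, 0.2405, 0.3023]
ee_rot: [[0.002, -0.539, 0.842], [0.0, 0.842, 0.539], [-1.0, -0.001, 0.002]]
ft_force: [-0.3, -0.3, 0.8]
opening: -0.0002
```

Call:
carry_out(deltas=[{"fingers": 0, "translation": [0.175, -0.283, 0.0], "delta_rot": [0, 0, -39.3]}, {"fingers": 0, "translation": [0.175, -0.283, 0.0], "delta_rot": [0, 0, -39.3]}, {"fingers": 0, "translation": [0.175, -0.283, 0.0], "delta_rot": [0, 0, -39.3]}, {"fingers": 0, "translation": [0.175, -0.283, 0.0], "delta_rot": [0, 0, -39.3]}, {"fingers": 0, "translation": [0.175, -0.283, 0.0], "delta_rot": [0, 0, -39.3]}, {"fingers": 0, "translation": [0.175, -0.283, 0.0], "delta_rot": [0, 0, -39.3]}, {"fingers": 0, "translation": [0.175, -0.283, 0.0], "delta_rot": [0, 0, -39.3]}, {"fingers": 0, "translation": [0.175, -0.283, 0.0], "delta_rot": [0, 0, -39.3]}, {"fingers": 0, "translation": [0.175, -0.283, 0.0], "delta_rot": [0, 0, -39.3]}, {"fingers": 0, "translation": [0.175, -0.283, 0.0], "delta_rot": [0, 0, -39.3]}])

```text
time_s: 2.47
tool_pos: [0.5124, -0.0406, 0.2999]
ee_rot: [[-0.003, 0.112, 0.994], [0.001, 0.994, -0.112], [-1.0, 0.001, -0.003]]
ft_force: [0.0, 0.9, -0.7]
opening: -0.0002
```

```bash
python3 - <<'E'
from h import *
shot('wrist','w1')
E
```

```text
(no output)
```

View pics/w1.png

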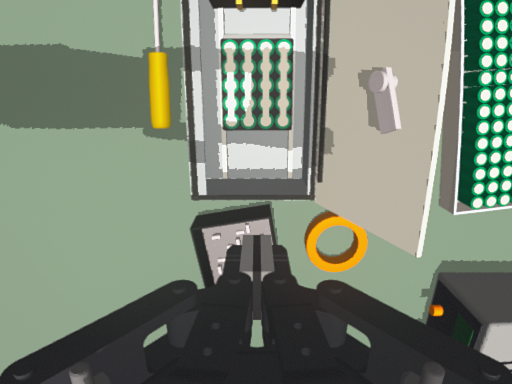

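The wrist view shows the pack at (257,85) px, the free gap below it at (255,155), and the fingers lined up in x between the rails. Descending into the gap.

Call:
carry_out(deltas=[{"fingers": 0, "translation": [0, 0, -0.035], "delta_rot": [0, 0, 0]}, {"fingers": 0, "translation": [0, 0, -0.07], "delta_rot": [0, 0, 0]}, {"fingers": 0, "translation": [0, 0, -0.105], "delta_rot": [0, 0, 0]}, {"fingers": 0, "translation": [0, 0, -0.14], "delta_rot": [0, 0, 0]}, {"fingers": 0, "translation": [0, 0, -0.17], "delta_rot": [0, 0, 0]}, {"fingers": 0, "translation": [0, 0, -0.2], "delta_rot": [0, 0, 0]}, {"fingers": 0, "translation": [0, 0, -0.22], "delta_rot": [0, 0, 0]}, {"fingers": 0, "translation": [0, 0, -0.24], "delta_rot": [0, 0, 0]}, {"fingers": 0, "translation": [0, 0, -0.255], "delta_rot": [0, 0, 0]}, {"fingers": 0, "translation": [0, 0, -0.255], "delta_rot": [0, 0, 0]}])

```text
time_s: 3.35
tool_pos: [0.5086, -0.0372, 0.043]
ee_rot: [[-0.007, 0.107, 0.994], [0.002, 0.994, -0.107], [-1.0, 0.001, -0.007]]
ft_force: [-1.2, -0.1, -0.9]
opening: 0.0003
```

Call:
carry_out(deltas=[{"fingers": 0, "translation": [0.001, 0.007, 0], "delta_rot": [0, 0, 0]}, {"fingers": 0, "translation": [0.0025, 0.014, 0], "delta_rot": [0, 0, 0]}, {"fingers": 0, "translation": [0.0035, 0.021, 0], "delta_rot": [0, 0, 0]}, {"fingers": 0, "translation": [0.0045, 0.028, 0], "delta_rot": [0, 0, 0]}, {"fingers": 0, "translation": [0.005, 0.035, 0], "delta_rot": [0, 0, 0]}, {"fingers": 0, "translation": [0.006, 0.042, 0], "delta_rot": [0, 0, 0]}, {"fingers": 0, "translation": [0.0065, 0.049, 0], "delta_rot": [0, 0, 0]}, {"fingers": 0, "translation": [0.007, 0.055, 0], "delta_rot": [0, 0, 0]}, {"fingers": 0, "translation": [0.0075, 0.06, 0], "delta_rot": [0, 0, 0]}, {"fingers": 0, "translation": [0.0075, 0.06, 0], "delta_rot": [0, 0, 0]}])

```text
time_s: 4.18
tool_pos: [0.5208, 0.0196, 0.0483]
ee_rot: [[0.004, 0.109, 0.994], [-0.003, 0.994, -0.109], [-1.0, -0.002, 0.004]]
ft_force: [-0.0, -4.7, 3.9]
opening: 0.0001
```

Call:
carry_out(deltas=[{"fingers": 0, "translation": [0.0005, 0.003, 0], "delta_rot": [0, 0, 0]}, {"fingers": 0, "translation": [0.0005, 0.006, 0], "delta_rot": [0, 0, 0]}, {"fingers": 0, "translation": [0.0005, 0.006, 0], "delta_rot": [0, 0, 0]}])

```text
time_s: 4.43
tool_pos: [0.5212, 0.0247, 0.0483]
ee_rot: [[0.004, 0.11, 0.994], [-0.004, 0.994, -0.11], [-1.0, -0.003, 0.004]]
ft_force: [-0.0, -6.1, 4.6]
opening: -0.0002
```

Call:
carry_out(deltas=[{"fingers": 0, "translation": [0, 0.002, 0], "delta_rot": [0, 0, 0]}, {"fingers": 0, "translation": [0.0005, 0.004, 0], "delta_rot": [0, 0, 0]}, {"fingers": 0, "translation": [0.0005, 0.004, 0], "delta_rot": [0, 0, 0]}])

```text
time_s: 4.68
tool_pos: [0.5213, 0.0268, 0.0483]
ee_rot: [[0.002, 0.11, 0.994], [-0.007, 0.994, -0.11], [-1.0, -0.007, 0.003]]
ft_force: [-2.0, -10.8, 5.7]
opening: 0.0002
```

Call:
carry_out(deltas=[{"fingers": 0, "translation": [0, 0.002, 0], "delta_rot": [0, 0, 0]}, {"fingers": 0, "translation": [0.0005, 0.004, 0], "delta_rot": [0, 0, 0]}, {"fingers": 0, "translation": [0.0005, 0.004, 0], "delta_rot": [0, 0, 0]}, {"fingers": 0, "translation": [0.0005, 0.004, 0], "delta_rot": [0, 0, 0]}])

```text
time_s: 5.02
tool_pos: [0.5212, 0.0269, 0.0484]
ee_rot: [[0.001, 0.111, 0.994], [-0.015, 0.994, -0.111], [-1.0, -0.015, 0.002]]
ft_force: [-4.2, -21.6, 5.7]
opening: -0.0003
```

```bash
python3 - <<'E'
from h import *
np.set_printoptions(precision=4,suppress=True)
s=read_state(); print(s['tool_pos'],s['ft_force'],s['qpos'])
im,d,c=shot('top','top1'); W=cloud(d,c)
yaw=np.radians(-6.275); R=np.array([[np.cos(yaw),-np.sin(yaw)],[np.sin(yaw),np.cos(yaw)]]); o=np.array([.5164,.0446])
B=W.copy(); B[...,:2]=(W[...,:2]-o)@R
s=B.reshape(-1,3)
p=s[(abs(s[:,2]-.074)<.006)&(abs(s[:,1])<.12)&(abs(s[:,0])<.06)]
print('pack',np.percentile(p,[1,5,50,95,99],axis=0))
cv2.imwrite('pics/top1c.png',cv2.resize(im[125:265,140:350],None,fx=3.8,fy=3.8,interpolation=cv2.INTER_CUBIC))
E
```

```text
[0.5212 0.0269 0.0484] [ -4.1787 -21.6383   5.7332] [-2.7462  7.8076 96.8944 -0.8748 75.2162  3.8307]
pack [[-0.05    0.0024  0.0682]
 [-0.0417  0.0114  0.069 ]
 [-0.0129  0.1002  0.0724]
 [ 0.0496  0.1179  0.0761]
 [ 0.0578  0.1195  0.0777]]
```

View pics/top1c.png

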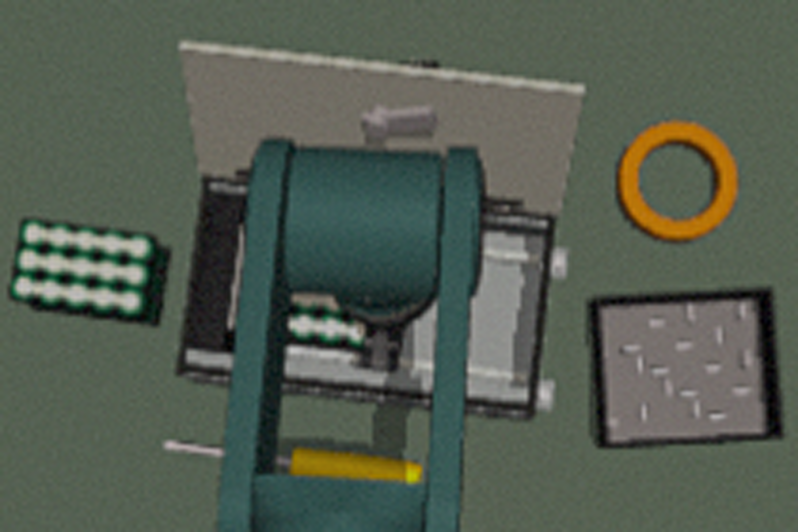

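The force rose to 22 N with no further travel, so the pack is seated. Backing off and rising.

Call:
carry_out(deltas=[{"fingers": 0, "translation": [-0.001, -0.01, 0], "delta_rot": [0, 0, 0]}, {"fingers": 0, "translation": [-0.002, -0.02, 0], "delta_rot": [0, 0, 0]}, {"fingers": 0, "translation": [-0.002, -0.02, 0.03], "delta_rot": [0, 0, 0]}, {"fingers": 0, "translation": [-0.002, -0.02, 0.07], "delta_rot": [0, 0, 0]}, {"fingers": 0, "translation": [-0.002, -0.02, 0.11], "delta_rot": [0, 0, 0]}, {"fingers": 0, "translation": [-0.002, -0.02, 0.15], "delta_rot": [0, 0, 0]}, {"fingers": 0, "translation": [-0.002, -0.02, 0.19], "delta_rot": [0, 0, 0]}, {"fingers": 0, "translation": [-0.002, -0.02, 0.23], "delta_rot": [0, 0, 0]}, {"fingers": 0, "translation": [-0.002, -0.02, 0.27], "delta_rot": [0, 0, 0]}, {"fingers": 0, "translation": [-0.002, -0.02, 0.27], "delta_rot": [0, 0, 0]}])

```text
time_s: 5.9
tool_pos: [0.5213, 0.0146, 0.3268]
ee_rot: [[0.018, 0.108, 0.994], [0.0, 0.994, -0.108], [-1.0, 0.002, 0.018]]
ft_force: [0.5, -0.5, 0.9]
opening: -0.0001
```

```bash
python3 - <<'E'
from h import *
shot('wrist','w2')
E
```

```text
(no output)
```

View pics/w2.png

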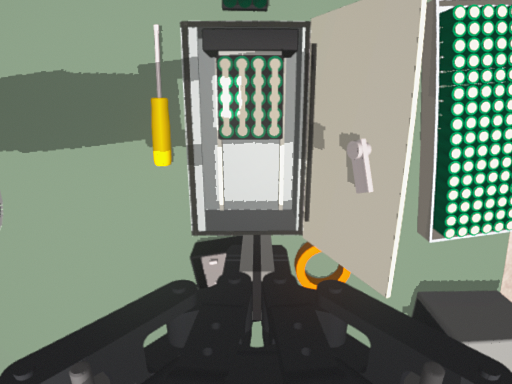

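```bash
cat >> h.py <<'E'
yaw=np.radians(-6.275); RB=np.array([[np.cos(yaw),-np.sin(yaw)],[np.sin(yaw),np.cos(yaw)]]); oB=np.array([.5164,.0446])
def bay(W):
    B=W.copy(); B[...,:2]=(W[...,:2]-oB)@RB; return B
E
python3 - <<'E'
from h import *
np.set_printoptions(precision=4,suppress=True)
im,d,c=load('w2'); B=bay(cloud(d,c))
for v in range(28,150,3): print(v,B[v,235],B[v,250],B[v,265])
s=B.reshape(-1,3); p=s[(abs(s[:,2]-.074)<.01)&(abs(s[:,1]-.03)<.09)&(abs(s[:,0])<.06)]
print(np.percentile(p,[1,5,50,95,99],axis=0))
E
```

```text
28 [-0.012   0.1226  0.0707] [0.0054 0.1225 0.0713] [0.0227 0.1227 0.0706]
31 [-0.012   0.119   0.0723] [0.0053 0.1187 0.0738] [0.0227 0.119  0.0727]
34 [-0.012   0.1155  0.0734] [0.0053 0.1155 0.0736] [0.0227 0.1157 0.0726]
37 [-0.0121  0.1125  0.0717] [0.0053 0.1123 0.0731] [0.0227 0.1125 0.0721]
40 [-0.012   0.1089  0.0735] [0.0053 0.1091 0.0723] [0.0227 0.1091 0.0729]
43 [-0.0121  0.1056  0.0736] [0.0053 0.1058 0.0727] [0.0227 0.1057 0.0738]
46 [-0.0121  0.1023  0.074 ] [0.0053 0.1025 0.0726] [0.0227 0.1024 0.0732]
49 [-0.0123  0.0993  0.0711] [0.0053 0.0992 0.0721] [0.0228 0.0992 0.0726]
52 [-0.0122  0.0958  0.0727] [0.0053 0.096  0.0714] [0.0229 0.096  0.0713]
55 [-0.0122  0.0923  0.0743] [0.0053 0.0925 0.0726] [0.0229 0.0926 0.0715]
58 [-0.0123  0.0891  0.0725] [0.0052 0.0891 0.0727] [0.0228 0.0892 0.0725]
61 [-0.0123  0.0856  0.0742] [0.0052 0.0858 0.0725] [0.0228 0.0856 0.0745]
64 [-0.0123  0.082   0.076 ] [0.0052 0.0824 0.0726] [0.0228 0.0823 0.0738]
67 [-0.0124  0.0788  0.0749] [0.0052 0.0788 0.075 ] [0.0228 0.0788 0.0746]
70 [-0.0125  0.0755  0.0736] [0.0052 0.0756 0.0722
[... 1442 characters left out ...]
0.0088 0.0742]
130 [-0.0136  0.0051  0.0733] [0.0049 0.0051 0.0737] [0.0234 0.0051 0.0738]
133 [-0.0137  0.0013  0.0722] [0.0049 0.0013 0.0729] [0.0235 0.0012 0.0716]
136 [-0.0137 -0.0022  0.0737] [ 0.0048 -0.0023  0.0732] [ 0.0235 -0.0025  0.0721]
139 [-0.0171 -0.0146  0.0047] [nan nan nan] [ 0.0266 -0.0148  0.0034]
142 [-0.0172 -0.0191  0.0033] [ 0.0047 -0.0189  0.0056] [ 0.0265 -0.0188  0.0063]
145 [-0.0172 -0.0233  0.0048] [ 0.0047 -0.0233  0.0055] [ 0.0266 -0.0234  0.0052]
148 [-0.0173 -0.0276  0.0053] [ 0.0047 -0.0275  0.0066] [ 0.0267 -0.0281  0.0033]
[[-0.0466 -0.0037  0.0707]
 [-0.0339  0.0026  0.0716]
 [ 0.005   0.0652  0.0738]
 [ 0.0435  0.1156  0.076 ]
 [ 0.0554  0.1189  0.0767]]
```

The wrist depth puts the pack's right end at about −0.005 (home is −0.0065), with no gap at the block. Now going over and behind the lid, left of the wing.

Call:
carry_out(deltas=[{"fingers": 0, "translation": [0.034, 0.017, 0], "delta_rot": [0, 0, 0]}, {"fingers": 0, "translation": [0.068, 0.034, 0], "delta_rot": [0, 0, 0]}, {"fingers": 0, "translation": [0.102, 0.051, 0], "delta_rot": [0, 0, 0]}, {"fingers": 0, "translation": [0.136, 0.068, 0], "delta_rot": [0, 0, 0]}, {"fingers": 0, "translation": [0.167, 0.081, 0], "delta_rot": [0, 0, 0]}, {"fingers": 0, "translation": [0.167, 0.081, 0], "delta_rot": [0, 0, 0]}, {"fingers": 0, "translation": [0.167, 0.081, -0.03], "delta_rot": [0, 0, 0]}, {"fingers": 0, "translation": [0.167, 0.081, -0.06], "delta_rot": [0, 0, 0]}, {"fingers": 0, "translation": [0.167, 0.081, -0.09], "delta_rot": [0, 0, 0]}, {"fingers": 0, "translation": [0.167, 0.081, -0.09], "delta_rot": [0, 0, 0]}])

```text
time_s: 6.78
tool_pos: [0.6814, 0.0952, 0.2148]
ee_rot: [[-0.019, 0.109, 0.994], [-0.0, 0.994, -0.109], [-1.0, -0.002, -0.019]]
ft_force: [-0.6, -0.9, -2.7]
opening: 0.0002
```

Call:
carry_out(deltas=[{"fingers": 0, "translation": [-0.005, 0, 0], "delta_rot": [0, 0, 0]}, {"fingers": 0, "translation": [-0.01, 0.001, 0], "delta_rot": [0, 0, 0]}])

```text
time_s: 6.95
tool_pos: [0.6758, 0.0959, 0.2275]
ee_rot: [[0.001, 0.11, 0.994], [0.0, 0.994, -0.11], [-1.0, 0.001, 0.001]]
ft_force: [-0.7, 0.1, 0.3]
opening: 0.0005
```

Call:
carry_out(deltas=[{"fingers": 0, "translation": [-0.0, 0.0, -0.012], "delta_rot": [0, 0, 0]}, {"fingers": 0, "translation": [-0.0, 0.0, -0.021], "delta_rot": [0, 0, 0]}, {"fingers": 0, "translation": [-0.013, 0.0015, -0.021], "delta_rot": [0, 0, 0]}, {"fingers": 0, "translation": [-0.026, 0.003, -0.021], "delta_rot": [0, 0, 0]}, {"fingers": 0, "translation": [-0.039, 0.0045, -0.021], "delta_rot": [0, 0, 0]}, {"fingers": 0, "translation": [-0.052, 0.006, -0.021], "delta_rot": [0, 0, 0]}, {"fingers": 0, "translation": [-0.065, 0.007, -0.021], "delta_rot": [0, 0, 0]}, {"fingers": 0, "translation": [-0.078, 0.0085, -0.021], "delta_rot": [0, 0, 0]}, {"fingers": 0, "translation": [-0.091, 0.01, -0.021], "delta_rot": [0, 0, 0]}, {"fingers": 0, "translation": [-0.105, 0.0115, -0.021], "delta_rot": [0, 0, 0]}])

```text
time_s: 7.78
tool_pos: [0.5725, 0.1072, 0.2063]
ee_rot: [[0.007, 0.11, 0.994], [-0.0, 0.994, -0.11], [-1.0, 0.001, 0.007]]
ft_force: [4.4, -1.1, -2.4]
opening: -0.0001
```

```bash
python3 - <<'E'
from h import *
np.set_printoptions(precision=4,suppress=True)
s=read_state(); print(s['tool_pos'],s['ft_force'],bay(s['tool_pos']))
im,d,c=shot('scene','s3')
cv2.imwrite('pics/s3c.png',cv2.resize(im[110:245,180:360],None,fx=4.4,fy=4.4,interpolation=cv2.INTER_CUBIC))
B=bay(cloud(d,c)); l=B.reshape(-1,3); l=l[(l[:,2]>.11)&(l[:,2]<.26)&(l[:,1]<-.05)&(l[:,1]>-.125)&(abs(l[:,0])<.13)]
k=np.polyfit(l[:,2],l[:,0],1); print(len(l),k,np.pi/2+np.arctan(k[0]))
E
```

```text
[0.5725 0.1072 0.2063] [ 4.3734 -1.0767 -2.4264] [0.0489 0.0684 0.2063]
854 [-0.3309  0.1084] 1.2512052065638988
```

View pics/s3c.png

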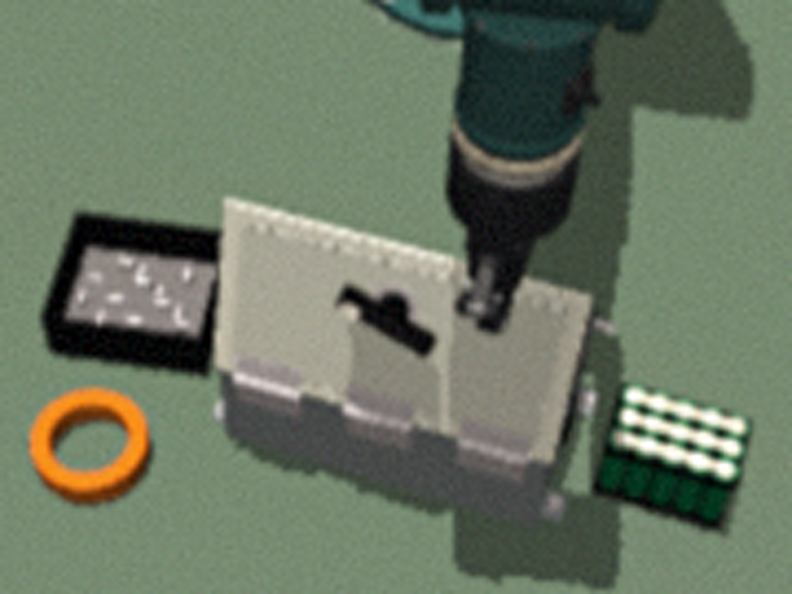

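Call:
carry_out(deltas=[{"fingers": 0, "translation": [-0.01, 0.001, -0.005], "delta_rot": [0, 0, 0]}, {"fingers": 0, "translation": [-0.02, 0.002, -0.01], "delta_rot": [0, 0, 0]}, {"fingers": 0, "translation": [-0.029, 0.003, -0.017], "delta_rot": [0, 0, 0]}, {"fingers": 0, "translation": [-0.038, 0.004, -0.024], "delta_rot": [0, 0, 0]}, {"fingers": 0, "translation": [-0.046, 0.005, -0.032], "delta_rot": [0, 0, 0]}, {"fingers": 0, "translation": [-0.0535, 0.006, -0.041], "delta_rot": [0, 0, 0]}, {"fingers": 0, "translation": [-0.06, 0.0065, -0.051], "delta_rot": [0, 0, 0]}, {"fingers": 0, "translation": [-0.065, 0.007, -0.061], "delta_rot": [0, 0, 0]}, {"fingers": 0, "translation": [-0.069, 0.0075, -0.072], "delta_rot": [0, 0, 0]}, {"fingers": 0, "translation": [-0.072, 0.008, -0.083], "delta_rot": [0, 0, 0]}])

```text
time_s: 8.67
tool_pos: [0.4991, 0.1156, 0.1227]
ee_rot: [[0.002, 0.11, 0.994], [0.0, 0.994, -0.11], [-1.0, 0.001, 0.002]]
ft_force: [-0.4, 0.5, 1.8]
opening: -0.0
```

Call:
carry_out(deltas=[{"fingers": 0, "translation": [-0.001, 0, -0.008], "delta_rot": [0, 0, 0]}, {"fingers": 0, "translation": [-0.002, 0, -0.015], "delta_rot": [0, 0, 0]}, {"fingers": 0, "translation": [-0.003, 0, -0.02], "delta_rot": [0, 0, 0]}, {"fingers": 0, "translation": [-0.003, 0, -0.023], "delta_rot": [0, 0, 0]}, {"fingers": 0, "translation": [-0.003, 0, -0.025], "delta_rot": [0, 0, 0]}, {"fingers": 0, "translation": [-0.003, 0, -0.025], "delta_rot": [0, 0, 0]}])

```text
time_s: 9.17
tool_pos: [0.496, 0.1155, 0.1005]
ee_rot: [[0.001, 0.11, 0.994], [-0.0, 0.994, -0.11], [-1.0, 0.0, 0.001]]
ft_force: [-7.6, -0.2, 15.5]
opening: -0.0001
```

Contact stopped at z = 0.1005, exactly the shut lid's top. I'll press a little more, then lift and look at the wing.

Call:
carry_out(deltas=[{"fingers": 0, "translation": [0, 0, -0.003], "delta_rot": [0, 0, 0]}, {"fingers": 0, "translation": [0, 0, -0.003], "delta_rot": [0, 0, 0]}, {"fingers": 0, "translation": [0, 0, 0.01], "delta_rot": [0, 0, 0]}, {"fingers": 0, "translation": [0, 0, 0.04], "delta_rot": [0, 0, 0]}, {"fingers": 0, "translation": [0, -0.03, 0.08], "delta_rot": [0, 0, 0]}, {"fingers": 0.06, "translation": [0, -0.06, 0.12], "delta_rot": [0, 0, 0]}, {"fingers": 0.06, "translation": [-0.003, -0.09, 0.15], "delta_rot": [0, 0, 0]}, {"fingers": 0.06, "translation": [-0.006, -0.12, 0.18], "delta_rot": [0, 0, 0]}, {"fingers": 0.06, "translation": [-0.006, -0.12, 0.18], "delta_rot": [0, 0, 0]}, {"fingers": 0.06, "translation": [-0.006, -0.12, 0.18], "delta_rot": [0, 0, 0]}])

```text
time_s: 10.0
tool_pos: [0.4916, -0.0076, 0.2819]
ee_rot: [[0.009, 0.114, 0.993], [-0.003, 0.993, -0.114], [-1.0, -0.002, 0.009]]
ft_force: [0.2, -0.0, 0.4]
opening: 0.0593
```

```bash
python3 - <<'E'
from h import *
np.set_printoptions(precision=4,suppress=True)
s=read_state(); print(s['tool_pos'],bay(s['tool_pos']),s['qpos'],s['opening'])
im,d,c=shot('wrist','w4'); print(find_in('wrist','wing')[:2])
B=bay(cloud(d,c)); l=B.reshape(-1,3)
w=l[(abs(l[:,2]-.132)<.008)&(abs(l[:,0]+.027)<.06)&(abs(l[:,1])<.06)]
print(len(w),np.percentile(w,[2,50,98],axis=0)); r=cv2.minAreaRect((w[:,:2]*1000).astype(np.float32)); print(r)
p=l[(l[:,2]>.08)&(l[:,2]<.112)&(abs(l[:,0])<.07)&(abs(l[:,1])<.12)]
A=np.c_[p[:,:2],np.ones(len(p))]; k=np.linalg.lstsq(A,p[:,2],rcond=None)[0]; print('lid plane',k,len(p))
E
```

```text
[ 0.4916 -0.0076  0.2819] [-0.019  -0.0546  0.2819] [ -7.436   -3.1007  81.0627  -0.0941 101.5251  -0.8938] 0.05931619806369501
[{'location': [0.4912, 0.0465, 0.1324], 'p': 0.59}]
874 [[-0.0399 -0.0308  0.1283]
 [-0.0265  0.0019  0.1324]
 [-0.0139  0.0322  0.1346]]
((-26.423885345458984, 0.032810211181640625), (71.47823333740234, 20.033506393432617), 76.13042449951172)
lid plane [0.0048 0.     0.1026] 30803
```

View pics/w4.png

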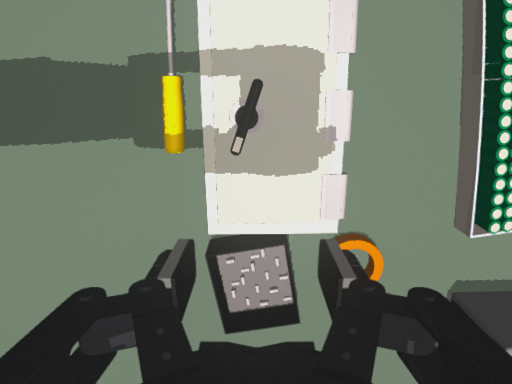

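The wing is at bay (−0.0265, 0), bar turned 13.9° (latch ≈ 0.24), lid plane slope 0.005, so the lid is shut. Lining up over the knob.

Call:
carry_out(deltas=[{"fingers": 0.06, "translation": [-0.001, 0.027, 0], "delta_rot": [0, 0, -7]}, {"fingers": 0.06, "translation": [-0.0015, 0.055, 0], "delta_rot": [0, 0, -13.8]}, {"fingers": 0.06, "translation": [-0.0015, 0.055, -0.025], "delta_rot": [0, 0, -13.8]}, {"fingers": 0.06, "translation": [-0.0015, 0.055, -0.05], "delta_rot": [0, 0, -13.8]}, {"fingers": 0.06, "translation": [-0.0015, 0.055, -0.075], "delta_rot": [0, 0, -13.8]}, {"fingers": 0.06, "translation": [-0.0015, 0.055, -0.1], "delta_rot": [0, 0, -13.8]}, {"fingers": 0.06, "translation": [-0.0015, 0.055, -0.12], "delta_rot": [0, 0, -13.8]}, {"fingers": 0.06, "translation": [-0.0015, 0.055, -0.12], "delta_rot": [0, 0, -13.8]}, {"fingers": 0.06, "translation": [-0.0015, 0.055, -0.12], "delta_rot": [0, 0, -13.8]}, {"fingers": 0.06, "translation": [-0.0015, 0.055, -0.12], "delta_rot": [0, 0, -13.8]}])

```text
time_s: 10.93
tool_pos: [0.4885, 0.0511, 0.1575]
ee_rot: [[-0.0, 0.343, 0.939], [0.0, 0.939, -0.343], [-1.0, 0.0, -0.0]]
ft_force: [0.5, -0.2, 1.4]
opening: 0.0601
```

```bash
python3 - <<'E'
from h import *
np.set_printoptions(precision=4,suppress=True)
s=read_state(); print(s['tool_pos'],bay(s['tool_pos']),s['qpos'],s['opening'], np.degrees(np.arctan2(s['ee_rot'][1,2],s['ee_rot'][0,2])))
shot('wrist','w5')
E
```

```text
[0.4885 0.0511 0.1575] [-0.0285  0.0034  0.1575] [-0.6476 -0.9986 93.1324  0.0043 87.8709 19.3973] 0.06006653615242853 -20.04505496929357
```

View pics/w5.png

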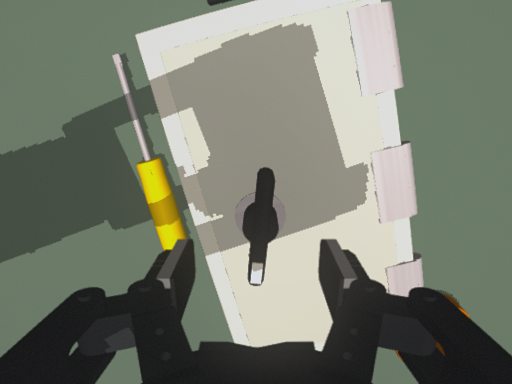

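The wrist view shows the wing upright in the image at (262,225), parallel to the pads. I'll correct about 4 mm and descend.

Call:
carry_out(deltas=[{"fingers": 0.06, "translation": [0.0015, -0.0035, -0.01], "delta_rot": [0, 0, 0]}, {"fingers": 0.06, "translation": [0.0015, -0.0035, -0.02], "delta_rot": [0, 0, 0]}, {"fingers": 0.06, "translation": [0.0015, -0.0035, -0.03], "delta_rot": [0, 0, 0]}, {"fingers": 0.06, "translation": [0.0015, -0.0035, -0.038], "delta_rot": [0, 0, 0]}, {"fingers": 0.06, "translation": [0.0015, -0.0035, -0.044], "delta_rot": [0, 0, 0]}, {"fingers": 0.06, "translation": [0.0015, -0.0035, -0.048], "delta_rot": [0, 0, 0]}, {"fingers": 0.06, "translation": [0.0015, -0.0035, -0.05], "delta_rot": [0, 0, 0]}, {"fingers": 0.06, "translation": [0.0015, -0.0035, -0.05], "delta_rot": [0, 0, 0]}])

```text
time_s: 11.65
tool_pos: [0.4896, 0.047, 0.1067]
ee_rot: [[-0.001, 0.344, 0.939], [0.0, 0.939, -0.344], [-1.0, -0.0, -0.001]]
ft_force: [-0.0, 0.2, 0.1]
opening: 0.0597
```

Call:
carry_out(deltas=[{"fingers": 0, "translation": [0, 0, 0], "delta_rot": [0, 0, 0]}, {"fingers": 0, "translation": [0, 0, 0], "delta_rot": [0, 0, 0]}, {"fingers": 0, "translation": [0, 0, 0], "delta_rot": [0, 0, 0]}, {"fingers": 0, "translation": [0, 0, 0], "delta_rot": [0, 0, 0]}, {"fingers": 0, "translation": [0, 0, 0], "delta_rot": [0, 0, 0]}, {"fingers": 0, "translation": [0, 0, 0], "delta_rot": [0, 0, 0]}], newtons=60)

```text
time_s: 12.15
tool_pos: [0.4895, 0.0473, 0.1083]
ee_rot: [[-0.0, 0.344, 0.939], [0.0, 0.939, -0.344], [-1.0, 0.0, -0.0]]
ft_force: [-4.9, 0.4, 6.2]
opening: 0.0195
```

Call:
carry_out(deltas=[{"fingers": 0, "translation": [0, 0, 0.002], "delta_rot": [0, 0, -6]}, {"fingers": 0, "translation": [0, 0, 0.002], "delta_rot": [0, 0, -12]}, {"fingers": 0, "translation": [0, 0, 0.002], "delta_rot": [0, 0, -18]}, {"fingers": 0, "translation": [0, 0, 0.002], "delta_rot": [0, 0, -24]}, {"fingers": 0, "translation": [0, 0, 0.002], "delta_rot": [0, 0, -30]}, {"fingers": 0, "translation": [0, 0, 0.002], "delta_rot": [0, 0, -36]}, {"fingers": 0, "translation": [0, 0, 0.002], "delta_rot": [0, 0, -42]}, {"fingers": 0, "translation": [0, 0, 0.002], "delta_rot": [0, 0, -48]}, {"fingers": 0, "translation": [0, 0, 0.002], "delta_rot": [0, 0, -54]}, {"fingers": 0, "translation": [0, 0, 0.002], "delta_rot": [0, 0, -60]}])

```text
time_s: 12.98
tool_pos: [0.489, 0.0477, 0.1083]
ee_rot: [[-0.002, 0.986, 0.167], [0.001, 0.167, -0.986], [-1.0, -0.002, -0.002]]
ft_force: [-1.5, 3.2, -0.3]
opening: 0.0192
```

```bash
python3 - <<'E'
from h import *
np.set_printoptions(precision=4,suppress=True)
s=read_state(); print(s['tool_pos'],s['qpos'],s['opening'],s['moment'],s['ft_force'], np.degrees(np.arctan2(s['ee_rot'][1,2],s['ee_rot'][0,2])))
shot('wrist','w6')
E
```

```text
[0.489  0.0477 0.1083] [-1.0932  0.9575 96.9376  0.0821 82.237  79.2589] 0.019200213802860737 [0.4151 0.2715 0.0736] [-1.4997  3.2097 -0.3289] -80.36342104232477
```

View pics/w6.png

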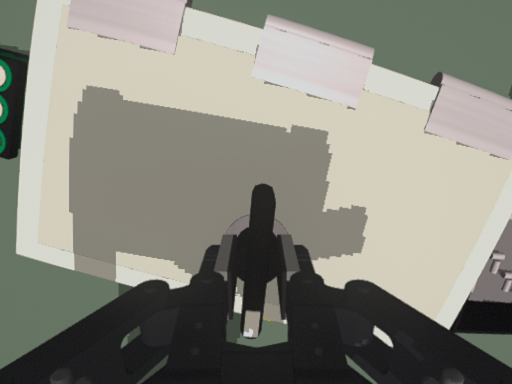

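The wing has turned with the pads and is still parallel to them. I'll turn the rest of the way to the stop.

Call:
carry_out(deltas=[{"fingers": 0, "translation": [0, 0, 0], "delta_rot": [0, 0, -5]}, {"fingers": 0, "translation": [0, 0, 0], "delta_rot": [0, 0, -10]}, {"fingers": 0, "translation": [0, 0, 0], "delta_rot": [0, 0, -14]}, {"fingers": 0, "translation": [0, 0, 0], "delta_rot": [0, 0, -17]}, {"fingers": 0, "translation": [0, 0, 0], "delta_rot": [0, 0, -19]}, {"fingers": 0, "translation": [0, 0, 0], "delta_rot": [0, 0, -19]}])

```text
time_s: 13.53
tool_pos: [0.4874, 0.0482, 0.1083]
ee_rot: [[-0.006, 0.988, -0.157], [0.002, -0.157, -0.988], [-1.0, -0.007, -0.001]]
ft_force: [-5.6, 4.0, 2.1]
opening: 0.0191
```

```bash
python3 - <<'E'
from h import *
np.set_printoptions(precision=4,suppress=True)
s=read_state(); print(s['tool_pos'],s['qpos'],s['opening'],s['moment'],s['ft_force'], np.degrees(np.arctan2(s['ee_rot'][1,2],s['ee_rot'][0,2])))
E
```

```text
[0.4874 0.0482 0.1083] [-1.0736  0.9238 96.972   0.132  82.4665 97.9204] 0.01905802693777108 [ 0.7     1.1011 -0.0805] [-5.6105  3.9985  2.1007] -99.01194279955497
```

Call:
carry_out(deltas=[{"fingers": 0.06, "translation": [0, 0, 0], "delta_rot": [0, 0, 0]}, {"fingers": 0.06, "translation": [0, 0, 0], "delta_rot": [0, 0, 0]}, {"fingers": 0.06, "translation": [0, 0, 0], "delta_rot": [0, 0, 0]}, {"fingers": 0.06, "translation": [0, 0, 0.015], "delta_rot": [0, 0, 0]}, {"fingers": 0.06, "translation": [0, 0, 0.04], "delta_rot": [0, 0, 0]}, {"fingers": 0.06, "translation": [-0.02, 0, 0.08], "delta_rot": [0, 0, 0]}, {"fingers": 0.06, "translation": [-0.04, 0, 0.12], "delta_rot": [0, 0, 0]}, {"fingers": 0.06, "translation": [-0.06, 0, 0.16], "delta_rot": [0, 0, 0]}, {"fingers": 0.06, "translation": [-0.07, 0, 0.18], "delta_rot": [0, 0, 0]}, {"fingers": 0.06, "translation": [-0.07, 0, 0.18], "delta_rot": [0, 0, 0]}])

```text
time_s: 14.37
tool_pos: [0.4211, 0.0467, 0.2983]
ee_rot: [[0.016, 0.987, -0.158], [-0.001, -0.158, -0.987], [-1.0, 0.016, -0.002]]
ft_force: [1.4, 0.4, 0.4]
opening: 0.0601
```

```bash
python3 - <<'E'
from h import *
np.set_printoptions(precision=4,suppress=True)
s=read_state(); print(s['tool_pos'],s['ft_force'],s['time_s'])
im,d,c=shot('wrist','w7')
B=bay(cloud(d,c)); l=B.reshape(-1,3)
w=l[(abs(l[:,2]-.132)<.008)&(abs(l[:,0]+.027)<.06)&(abs(l[:,1])<.06)]
print(len(w),cv2.minAreaRect((w[:,:2]*1000).astype(np.float32)))
u,S,vt=np.linalg.svd(w[:,:2]-w[:,:2].mean(0),full_matrices=False); print('axis',vt[0],np.degrees(np.arctan2(*vt[0][::-1])))
p=l[(l[:,2]>.08)&(l[:,2]<.112)&(abs(l[:,0])<.07)&(abs(l[:,1])<.12)]
A=np.c_[p[:,:2],np.ones(len(p))]; k=np.linalg.lstsq(A,p[:,2],rcond=None)[0]; print('lid plane',k,len(p))
E
```

```text
[0.4211 0.0467 0.2983] [1.4152 0.3657 0.3517] 14.3667
802 ((-26.753833770751953, 0.6120414733886719), (19.464963912963867, 69.93983459472656), 85.86070251464844)
axis [-0.9999 -0.0159] -179.09106681793278
lid plane [ 0.0043 -0.0002  0.1025] 31711
```

View pics/w7.png

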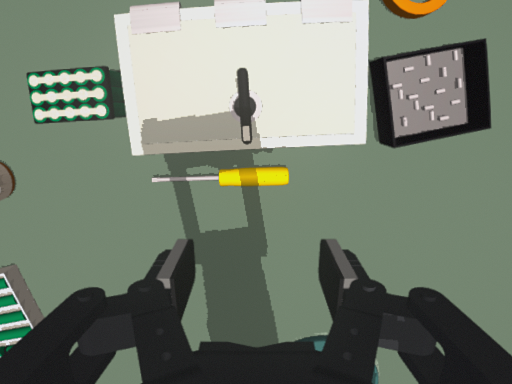

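The marked arm at (246,135) px points to the front, square to the lid edge (about 89°). The lid lies flat (slope 0.004), the gripper is clear and the bystanders in view are undisturbed. Handing in.

```bash
python3 -c "
from workcell import *
print(close_job())"
```

```text
the job is handed in; nothing more can be done
None
```

I pushed the pack home, swung the lid shut and turned the wing knob to its stop, then handed the job in at about 14.5 s; no verdict was reported.

- **Pack:** I pushed it with closed fingers until it stopped moving at about 22 N. Before the lid closed, the wrist camera's depth put its right end at y ≈ −5 mm (home is −6.5 mm), with no gap visible at the contact block.
- **Lid:** I pushed it down until the fingertips stopped at z = 0.1005 m under 15 N, the height of the shut lid's top. The last wrist picture gives a slope of about 0.004 rad.
- **Knob:** I gripped it at the hub at 60 N and turned it. A line fitted to the wing in the last picture gives about 89° (1.55 rad). A box fitted to the same points was 4° off square; either sign would still be above the required 1.4 rad.
- **At hand-in:** The gripper was open and about 0.3 m above the bench, touching nothing. I saw none of the other things on the bench move, but not all of them showed in the last picture.

No check failed; the 4° difference between the two wing fits was the only disagreement.

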